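# Fit the vial head on the vortex mixer and hold it down

## Robot

A 7-joint arm with a two-finger parallel gripper is mounted at the origin on a cart in front of the work surface, level with it; the furniture and walls round the work are solid. World frame = base frame: x ahead of the robot, y to its left, z up, the work surface at z = 0. Lengths are in m, angles in rad, forces in N, time in s.
With the tool pointing down it reaches from about 0.4 to 0.85 m from the base axis. Payload 10.4 kg.
Tool frame: the origin (TCP) lies at the very end of the fingers, on their centre line; the grasp point (between the pads) lies bot.hold_point_z behind it (bot.hold_point_z is the distance from the TCP to the grasp point, in m); z points along the fingers, y is the line along which they close (so a half turn about z gives the same grasp; the last joint's range is limited). The gripper opens to 87 mm and grips with 3 to 60 N. Pads are 19 mm wide; open, the fingers measure 117 mm over their backs; the gripper's body (75 mm by 190 mm) begins 51 mm behind the grasp point.
Start: joints at [-1.267, 0.332, -0.065, 1.46, 0.022, 1.35, -0.088], TCP at [0.201, 0.592, 0.223] pointing down, gripper open.
Joint ranges: [-2.6, 2.6], [-0.5, 2.12], [-1.47, 1.34], [0.16, 2.42], [-1.27, 4.41], [0.06, 2.06], [-2.6, 2.6]. Speed limits (rad/s): [2.22, 2.22, 2.79, 2.79, 3.14, 3.14, 3.14].

## Interface

Orientations are given as [roll, pitch, yaw] about the fixed x, y, z axes, in that order (R = Rz(yaw) Ry(pitch) Rx(roll)).
In Python, from station import bot gives the robot as it stands.
- The arm moves only by the shell command python3 -m crank 'ROWS'. ROWS is a JSON list of rows, 1 to 10 of them, each an object with the fields finger_gap (the finger opening in m), tx, ty, tz (the shift in units of 100 mm), turn (a turn about the tool's z in rad); a field left out counts as zero (the opening has to be given); each row shifts and turns the commanded pose from where the row before left it, along the tool's axes as they then stand; what a row does not reach is not made up. A row lasts 1/12 s, in which the tool goes at most 0.0417 m and 0.125 rad, less where a joint would pass 70% of its speed; a pose out of reach is approached as far as the arm can. The fingers move at their own pace and stop on an object; the grip force is fixed at half the most. Time passes only in rows, so rows that do not move let the fingers close. It prints the time, the measured TCP pose, the force, the opening and the grip force at its end. Input that does not fit is refused with a message, and nothing moves.
- bot.get_obs(): the state, without advancing time (a new reading comes with each control period).
- bot.snapshot(name): name is "side" or "top"; returns the picture (384x512x3 uint8, red, green, blue); there is no depth.
- bot.camera_info(name): a dict with "fx", "fy", "cx", "cy" (pixels), "dist_coeffs" ([k1, k2, p1, p2, k3] as OpenCV has them; the pictures are not rectified), "origin" and "orientation" of the camera in the world. Camera axes: x right, y up, looking along -z (the intrinsics and any distortion apply to the point x, -y, -z); pixel columns grow to the right and rows downward; lengths in m; the calibration is good to about 2 mm. A picture is of the moment at which its call begins. camera_info takes no time and is no camera call.
- bot.finish_job(): hands the job in; it is judged then, once.
The state is a dict: "time": time; "joint_pos": joint angles; "qvel": joint speeds; "effort": joint torques, N m; "position": TCP position; "tool_rot": TCP orientation; "ft_force": force on the tool from outside, world axes, zero at the start; "wrist_torque": the same for the moment, N m; "gripper_width": finger opening in m; "gripper_force": force on a finger pad.
Only numpy, scipy, OpenCV 4.12 (cv2) and the standard library are available. Lean on these libraries where they do the work, as an engineer would, in place of code of your own. Each camera call takes 0.05 s, during which the arm holds its last target. There are 200 camera calls.

## Task

Set the vortex mixer to touch mode by pressing its green button fully down and letting it come up. Then take the blue vial head by its grip, slide it about on the mixer's drive deck until the hole underneath drops over the off-centre drive pin and the head lies flat, and press it fully down. Finish with the gripper still holding the head pressed down, since the mixer runs only while it is held; leave everything else where it stands.

Things in the scene. Friction and masses are not known exactly. Their poses are not given: they have to be found in the camera images.
- mixer: vortex mixer, white housing 210 (x) by 150 (y) mm, fixed. Origin: centre of its underside, on the table; z up. Its -x end is the control panel, 46 mm above the table, with a green push button and a fixed black dial (30 mm diameter, 11 mm high); its +x end carries the round drive deck with the steel drive pin
- mode_button (a joint): travel of the green spring push button, 0 = up, 0.006 = fully down (m, downward); takes about 5 N at full travel and springs back by itself
- mode_button_top (a point): centre of the top face of the green button (30 mm diameter, on the control panel at x = -64, y = -36 mm of the mixer); press straight down here
- deck_centre (a point): centre of the top face of the drive deck, an aluminium disc of 104 mm diameter, 73 mm above the table when up, at x = +35, y = 0 mm of the mixer. On it a fixed steel pin stands 14 mm tall: 12 mm diameter for the lower 7 mm, then tapering to a blunt 4 mm tip. Its axis is 8 mm from this centre, in a bearing that differs each time and is not reported
- drive_deck (a joint): how far the sprung drive deck is pushed down, 0 = up, 0.006 = down on its stop (m). It gives from about 4 N of load and reaches the stop at 10 N, the head's own weight of about 2 N included; it springs up if not held
- vial_head: blue disc, 110 mm diameter, 22 mm thick, 0.16 to 0.24 kg; loose. Origin: centre of its flat underside, z up. Flat grip in the middle of its top: 42 mm along x, 20 mm thick along y, up to z = 64 mm (collar at its foot up to z = 25 mm). Central blind hole in the underside: 16 mm diameter, 17 mm deep. Off the pin it rides 14 mm above the deck; on the pin it lies flat; any yaw fits
- amber_bottle: small brown bottle with black cap, 50 mm wide, 89 mm tall; a bystander. Origin: centre of its underside
- timer: white bench timer lying on its back, 66x66x19 mm; a bystander. Origin: centre of its underside
- petri_dish: closed pink dish, 60 mm across, 15 mm tall; a bystander. Origin: centre of its underside
- tape_roll: green roll of tape lying flat, 76 mm across, 19 mm tall; a bystander. Origin: centre of its underside

How it is judged:
By the outcome, as a careful person would: the job done as asked, in the order asked, and still so for the second after the job is handed in, while the arm keeps its last pose, push and grip.
It also fails if it takes over 72 s, if anything falls off the work surface, if the arm or the gripper's body presses on something with over 40 N, if the wrist force passes 120 N, or if a joint passes its speed limit or range.

## Working session

There is one attempt and no reset: what is moved stays moved. The work goes in short steps, Python scripts to look and compute and a shell command to move; the robot and the scene stay as the last step left them, time stands still between calls to the robot, and variables do not carry over. Pictures are saved under pics/ and viewed, at most 10 in all, crops included, and the job is handed in when it is done.

```bash
mkdir -p pics; ls; python3 - <<'E'
from station import bot
import cv2
for n in("side","top"):
    cv2.imwrite(f"pics/{n}0.png",bot.snapshot(n)[:,:,::-1]); print(bot.camera_info(n))
print(bot.get_obs(),bot.hold_point_z)
E
```

```text
pics
{'fx': 494.268354598485, 'fy': 494.268354598485, 'cx': 262.2310058529701, 'cy': 194.67283305798517, 'dist_coeffs': array([-0.13332554,  0.        ,  0.        ,  0.        ,  0.        ]), 'origin': array([-0.12723617,  1.32461616,  0.62050458]), 'orientation': array([ 1.16072321,  0.0244825 , -2.58458438])}
{'fx': 357.31495778343793, 'fy': 357.31495778343793, 'cx': 253.32424962139703, 'cy': 191.90601554802097, 'dist_coeffs': array([0.03238547, 0.        , 0.        , 0.        , 0.        ]), 'origin': array([0.48769604, 0.2862483 , 1.05002346]), 'orientation': array([ 0.03812131,  0.02373775, -1.55628465])}
{'time': 0.1, 'joint_pos': array([-1.26657885,  0.3328023 , -0.06470469,  1.46086618,  0.02164938,
        1.34989849, -0.08849731]), 'qvel': array([-0.00150787, -0.00135976, -0.00022248, -0.0033352 ,  0.00051375,
       -0.00155225,  0.0006758 ]), 'effort': array([ 1.06549716e-03, -6.24536777e+01,  2.45293725e-02, -3.90720534e+01,
       -6.13658968e-02,  3.65356123e-02,  2.93386051e-05]), 'position': array([0.20054887, 0.59158127, 0.22183328]), 'tool_rot': array([-3.14031930e+00,  1.04735310e-04,  2.81481262e+00]), 'ft_force': array([-0.18222737, -0.57846009,  0.09732191]), 'wrist_torque': array([-0.01275228,  0.04447184,  0.00088389]), 'gripper_force': 0.0, 'gripper_width': 0.08703617083254074} 0.0187
```

View pics/top0.png

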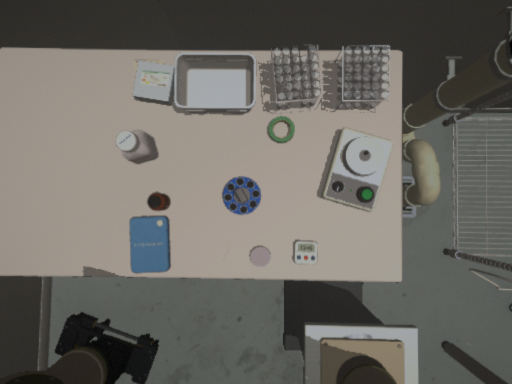

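View pics/side0.png

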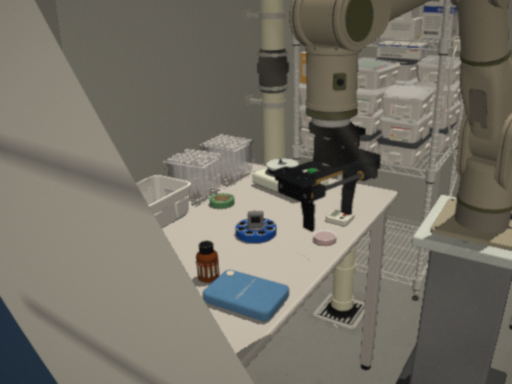

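The top view shows the head at about (241,195) and the mixer at (358,170), with the button at (367,195) and the deck and pin at (365,155). Next I'll make enlarged crops and take measurements.

```bash
cat > h.py <<'E'
import numpy as np, cv2
from scipy.spatial.transform import Rotation as R
from station import bot
def cam(n):
    i=bot.camera_info(n); K=np.array([[i['fx'],0,i['cx']],[0,i['fy'],i['cy']],[0,0,1]])
    return K,i['dist_coeffs'],i['origin'],R.from_euler('xyz',i['orientation']).as_matrix()
def ray(n,uv,z):
    K,d,o,M=cam(n); p=cv2.undistortPoints(np.array(uv,float).reshape(-1,1,2),K,d)[:,0]
    v=np.c_[p[:,0],-p[:,1],-np.ones(len(p))]@M.T
    return o+v*((z-o[2])/v[:,2])[:,None]
def proj(n,P):
    K,d,o,M=cam(n); c=(np.atleast_2d(P)-o)@M*[1,-1,-1]
    return cv2.projectPoints(c,np.zeros(3),np.zeros(3),K,d)[0][:,0]
def mask(im,lo,hi): return cv2.inRange(cv2.cvtColor(im,cv2.COLOR_RGB2HSV),np.array(lo),np.array(hi))
def blobs(m,amin=60):
    c,_=cv2.findContours(m,cv2.RETR_EXTERNAL,cv2.CHAIN_APPROX_NONE)
    return sorted([k for k in c if cv2.contourArea(k)>amin],key=cv2.contourArea,reverse=True)
E
python3 - <<'E'
from h import *
im=bot.snapshot("top")
a=cv2.resize(im[170:220,215:269],None,fx=7,fy=7,interpolation=cv2.INTER_CUBIC)
b=cv2.resize(im[125:215,315:395],None,fx=5,fy=5,interpolation=cv2.INTER_CUBIC)
H=max(a.shape[0],b.shape[0]); a=cv2.copyMakeBorder(a,0,H-a.shape[0],0,0,0)
b=cv2.copyMakeBorder(b,0,H-b.shape[0],0,0,0)
cv2.imwrite("pics/crop1.png",np.hstack([a,b])[:,:,::-1])
for nm,lo,hi,z in(("blue",(100,120,40),(130,255,255),.022),("green",(45,100,30),(85,255,255),.054)):
    for k in blobs(mask(im,lo,hi),40):
        (u,v),r=cv2.minEnclosingCircle(k); e=cv2.fitEllipse(cv2.convexHull(k))
        print(nm,e,ray("top",[[*e[0]]],z).round(4),cv2.contourArea(k))
E
```

```text
blue ((249.37490844726562, 194.53152465820312), (18.933551788330078, 33.35628128051758), 176.0828094482422) [[0.5188 0.3225 0.022 ]] 83.0
green ((366.4664611816406, 193.9335174560547), (10.548587799072266, 10.994185447692871), 100.65110778808594) [[ 0.524 -0.002  0.054]] 79.0
```

View pics/crop1.png

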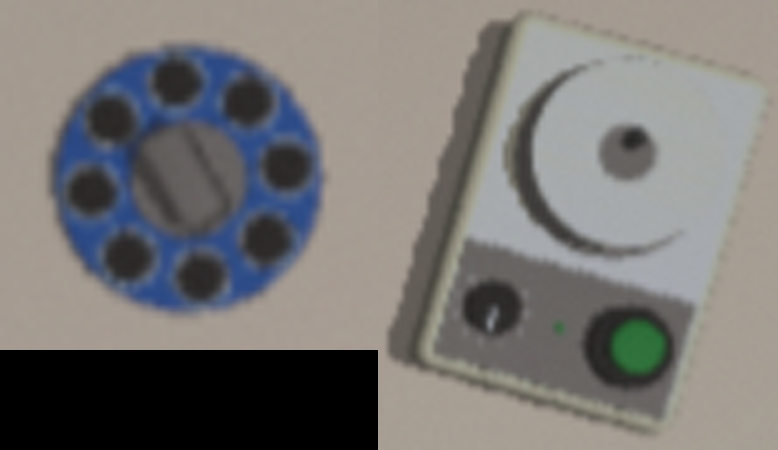

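```bash
python3 - <<'E'
from h import *
im=bot.snapshot("top"); g=cv2.cvtColor(im,cv2.COLOR_RGB2GRAY)
# head: not-background blob
m=mask(im[165:225,210:275],(95,70,20),(130,255,255)); m=cv2.morphologyEx(m,cv2.MORPH_CLOSE,np.ones((5,5)))
k=np.vstack(blobs(m,20)); e=cv2.fitEllipse(cv2.convexHull(k)); c=np.array(e[0])+[210,165]
H=ray("top",[c],.022)[0]; print("head",c,e[1],H.round(4))
# grip orientation: structure tensor inside collar
up=cv2.resize(g,None,fx=4,fy=4,interpolation=cv2.INTER_CUBIC).astype(float)
gx=cv2.Sobel(up,6,1,0);gy=cv2.Sobel(up,6,0,1)
yy,xx=np.mgrid[:up.shape[0],:up.shape[1]]; w=((xx/4-c[0])**2+(yy/4-c[1])**2)<5.5**2
J=np.cov(np.vstack([gx[w],gy[w]])); ev,V=np.linalg.eigh(J); d=V[:,0]; print("grip dir px",d,ev)
# deck, pin, boss
f=lambda x,y:[(x-378)/5+315-.4,y/5+125-.4]
C=ray("top",[f(627,152)],.073)[0]; P=ray("top",[f(634,138)],.085)[0]
B=ray("top",[[366.47,193.93]],.056)[0]
w=ray("top",[c,c+10*d],.064); a=w[1]-w[0]; print("grip yaw",np.degrees(np.arctan2(a[1],a[0])))
print("deck",C.round(4),"pin",P.round(4),(P-C)[:2],"btn",B.round(4),np.hypot(*(C-B)[:2]))
yaw=np.arctan2(*(C-B)[1::-1])-np.arctan2(36,99); print("mixer yaw",np.degrees(yaw))
cr=ray("top",[f(690,303),f(470,240),f(435,358),f(660,430)],.046); print(cr.round(4))
for i in range(4): q=cr[(i+1)%4]-cr[i]; print(np.hypot(*q[:2]).round(4),np.degrees(np.arctan2(q[1],q[0])).round(1))
# side view blue
s=bot.snapshot("side")
for k in blobs(mask(s,(100,120,40),(130,255,255)),60):
    print("side",cv2.boundingRect(k),cv2.contourArea(k))
print("pred head side",proj("side",[H,[*H[:2],.064]]),"deck/btn side",proj("side",[C,B]))
E
```

```text
head [241.3915081  195.20116043] (36.82377624511719, 37.434112548828125) [0.5166 0.3455 0.022 ]
grip dir px [-0.48654958 -0.87365297] [ 18.89401028 403.70685961]
grip yaw 30.00611521051184
deck [0.6291 0.0094 0.073 ] pin [0.635  0.0092 0.085 ] [ 0.00584481 -0.00027271] btn [ 0.5239 -0.0014  0.056 ] 0.10574740675593527
mixer yaw -14.09631898263571
[[ 0.549  -0.0331  0.046 ]
 [ 0.5828  0.0884  0.046 ]
 [ 0.5164  0.1074  0.046 ]
 [ 0.4782 -0.0168  0.046 ]]
0.1261 74.5
0.069 164.0
0.1299 -107.1
0.0727 -13.0
side (237, 225, 39, 18) 292.5
pred head side [[256.88118052 225.64023085]
 [256.41818789 211.37371936]] deck/btn side [[282.69121782 162.8214064 ]
 [313.10764637 172.13967486]]
```

The rows are not in the units I measure in: shifts go in units of 100 mm. I convert before sending: -0.029 m is -0.29, -0.027 m is -0.27.

```bash
python3 -m crank '[{"finger_gap":0, "tx":-0.29, "ty":-0.27}, {"finger_gap":0, "tx":-0.29, "ty":-0.27}, {"finger_gap":0, "tx":-0.29, "ty":-0.27}, {"finger_gap":0, "tx":-0.29, "ty":-0.27}, {"finger_gap":0, "tx":-0.29, "ty":-0.27}, {"finger_gap":0, "tx":-0.29, "ty":-0.27}, {"finger_gap":0, "tx":-0.29, "ty":-0.27}, {"finger_gap":0, "tx":-0.29, "ty":-0.27}, {"finger_gap":0, "tx":-0.29, "ty":-0.27}, {"finger_gap":0, "tx":-0.29, "ty":-0.27}]'
cat > to.py <<'E'
import sys; from h import *
o=bot.get_obs(); t=np.array([float(x) for x in sys.argv[1:4]])
M=R.from_euler('xyz',o['tool_rot']).as_matrix()
print("t",o['time'],"pos",o['position'].round(4),"rot",o['tool_rot'].round(3),"F",o['ft_force'].round(1),"grip",o['gripper_width'],o['gripper_force'],"q7",o['joint_pos'][6].round(2))
print("tool delta",(M.T@(t-o['position'])).round(4))
E
python3 to.py .524 -.0014 .1
```

```text
time: 1.08
position: [0.3891, 0.2413, 0.2227]
tool_rot: [3.141, 0.0, 2.815]
ft_force: [1.5, 1.2, 0.9]
gripper_width: 0.0285
gripper_force: 0.0
t 1.0833 pos [0.3891 0.2413 0.2227] rot [3.141 0.    2.815] F [1.5 1.2 0.9] grip 0.02853546804206514 0.0 q7 0.58
tool delta [-0.2056 -0.1866  0.1226]
```

```bash
python3 -m crank '[{"finger_gap":0, "tx":-0.29, "ty":-0.27}, {"finger_gap":0, "tx":-0.29, "ty":-0.27}, {"finger_gap":0, "tx":-0.29, "ty":-0.27}, {"finger_gap":0, "tx":-0.29, "ty":-0.27}, {"finger_gap":0, "tx":-0.29, "ty":-0.27}, {"finger_gap":0, "tx":-0.29, "ty":-0.27}, {"finger_gap":0, "tx":-0.3, "ty":-0.25}, {"finger_gap":0, "tz":0.4}, {"finger_gap":0, "tz":0.4}, {"finger_gap":0, "tz":0.3}]'
python3 -m crank '[{"finger_gap":0}, {"finger_gap":0}]'
python3 to.py .524 -.0014 .06
```

```text
time: 1.92
position: [0.5211, -0.0003, 0.1101]
tool_rot: [-3.141, -0.001, 2.813]
ft_force: [-0.5, 0.4, -1.2]
gripper_width: 0.0005
gripper_force: 0.0
time: 2.08
position: [0.521, 0.0004, 0.1122]
tool_rot: [-3.14, -0.002, 2.815]
ft_force: [1.5, 0.2, 0.3]
gripper_width: 0.0009
gripper_force: 0.0
t 2.0833 pos [5.210e-01 4.000e-04 1.122e-01] rot [-3.140e+00 -2.000e-03  2.815e+00] F [1.5 0.2 0.3] grip 0.0009053994667948873 0.0 q7 1.26
tool delta [-0.0035 -0.0006  0.0522]
```

Converted, 0.03 m is 0.3, 0.016 m is 0.16.

```bash
python3 -m crank '[{"finger_gap":0, "tx":-0.035, "tz":0.3}, {"finger_gap":0, "tz":0.16}, {"finger_gap":0}]'; for i in 1 2 3; do python3 -m crank '[{"finger_gap":0, "tz":0.03}, {"finger_gap":0}]' | egrep 'pos|ft'; done
```

```text
time: 2.33
position: [0.5255, -0.0002, 0.0667]
tool_rot: [3.141, 0.0, 2.815]
ft_force: [-2.5, 1.5, 2.2]
gripper_width: 0.0008
gripper_force: 1.2
position: [0.5263, -0.0003, 0.0656]
ft_force: [-1.6, 0.2, 2.8]
position: [0.5265, -0.0003, 0.0624]
ft_force: [-1.7, 1.3, 9.9]
position: [0.5267, -0.0003, 0.0618]
ft_force: [-14.6, 0.4, 40.0]
```

```bash
python3 -m crank '[{"finger_gap":0, "tz":-0.03}, {"finger_gap":0}]' | egrep 'pos|ft';python3 -m crank '[{"finger_gap":0, "tz":-0.03}, {"finger_gap":0}]' | egrep 'pos|ft';  python3 -m crank '[{"finger_gap":0.0, "tz":-0.3}, {"finger_gap":0.0, "tz":-0.4}, {"finger_gap":0.08, "tz":-0.4}, {"finger_gap":0.08, "tx":0.36, "ty":0.2}, {"finger_gap":0.08, "tx":0.36, "ty":0.2}, {"finger_gap":0.08, "tx":0.36, "ty":0.2}, {"finger_gap":0.08}]'
python3 - <<'E'
from h import *
b=bot.snapshot("top")[125:215,315:395]
cv2.imwrite("pics/crop2.png",cv2.resize(b,None,fx=5,fy=5,interpolation=cv2.INTER_CUBIC)[:,:,::-1])
E
```

```text
position: [0.5265, -0.0003, 0.0628]
ft_force: [-0.3, 0.3, 4.3]
position: [0.5264, -0.0003, 0.0651]
ft_force: [2.3, 0.4, 3.2]
time: 3.75
position: [0.4377, 0.0963, 0.1734]
tool_rot: [3.141, -0.002, 2.822]
ft_force: [0.9, 0.9, 0.2]
gripper_width: 0.0261
gripper_force: 0.0
```

View pics/crop2.png

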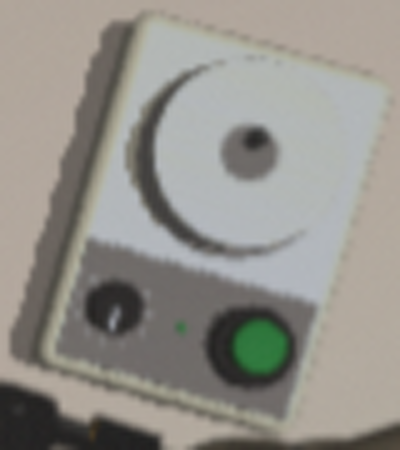

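Force readings fit the spring (3–4 N during travel, then the hard stop after about 6 mm), and the picture shows the button up again. Now the head.

```bash
python3 -m crank '[{"finger_gap":0.08, "turn":-0.12}, {"finger_gap":0.08, "turn":-0.12}, {"finger_gap":0.08, "turn":-0.12}, {"finger_gap":0.08, "turn":-0.12}, {"finger_gap":0.08, "turn":-0.12}, {"finger_gap":0.08, "turn":-0.12}, {"finger_gap":0.08, "turn":-0.12}, {"finger_gap":0.08}]'|egrep 'rot|width'; python3 to.py .5166 .3455 .1
```

```text
tool_rot: [-3.141, -0.0, -2.624]
gripper_width: 0.0779
t 4.4667 pos [0.4424 0.0901 0.1734] rot [-3.141 -0.    -2.624] F [ 0.4 -0.1 -0. ] grip 0.0779090539211802 0.0 q7 1.77
tool delta [-0.191   0.1852  0.0733]
```

```bash
python3 -m crank '[{"finger_gap":0.085, "tx":-0.27, "ty":0.265}, {"finger_gap":0.085, "tx":-0.27, "ty":0.265}, {"finger_gap":0.085, "tx":-0.27, "ty":0.265}, {"finger_gap":0.085, "tx":-0.27, "ty":0.265}, {"finger_gap":0.085, "tx":-0.27, "ty":0.265}, {"finger_gap":0.085, "tx":-0.27, "ty":0.265}, {"finger_gap":0.085, "tx":-0.29, "ty":0.262}, {"finger_gap":0.085, "tz":0.35}, {"finger_gap":0.085, "tz":0.35}, {"finger_gap":0.085}]' >/dev/null;  python3 to.py .5166 .3455 .027
python3 - <<'E'
from h import *
a=bot.snapshot("top")[160:230,200:280]; b=bot.snapshot("side")[150:270,210:310]
a=cv2.resize(a,(400,350),interpolation=cv2.INTER_CUBIC); b=cv2.resize(b,(292,350),interpolation=cv2.INTER_CUBIC)
cv2.imwrite("pics/crop3.png",np.hstack([a,b])[:,:,::-1])
E
```

```text
t 5.3 pos [0.5146 0.3437 0.0964] rot [-3.139 -0.01  -2.632] F [-1.2 -0.3 -1.4] grip 0.08509273363734926 0.0 q7 1.52
tool delta [-0.0034  0.0007  0.0694]
```

View pics/crop3.png

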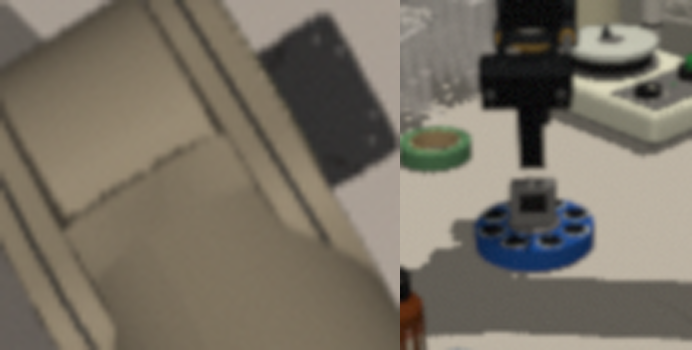

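The side view shows the fingers centred over the grip and straddling it, at about (532,165) above (532,200) in the crop. I'll descend and close.

```bash
python3 -m crank '[{"finger_gap":0.085, "tx":-0.03, "ty":0.007, "tz":0.3}, {"finger_gap":0.085, "tz":0.25}, {"finger_gap":0.085, "tz":0.12}, {"finger_gap":0.085}]' >/dev/null;  python3 to.py .5166 .3455 .027
python3 -m crank '[{"finger_gap":0}, {"finger_gap":0}, {"finger_gap":0}, {"finger_gap":0}, {"finger_gap":0}, {"finger_gap":0}, {"finger_gap":0}, {"finger_gap":0}, {"finger_gap":0}, {"finger_gap":0}]'
```

```text
t 5.7333 pos [0.5194 0.3473 0.0359] rot [-3.141e+00 -2.000e-03 -2.630e+00] F [-0.5  0.8  0.8] grip 0.08489614490117729 0.0 q7 1.54
tool delta [ 0.0033 -0.0002  0.009 ]
time: 6.57
position: [0.5198, 0.3481, 0.0365]
tool_rot: [3.142, -0.0, -2.628]
ft_force: [-0.2, 0.0, 0.2]
gripper_width: 0.0265
gripper_force: 0.0
```

Converted, 0.008 m is 0.08, 0.003 m is 0.03.

```bash
python3 -m crank '[{"finger_gap":0.04, "tx":0.03}, {"finger_gap":0.04, "tz":0.08}, {"finger_gap":0.04}, {"finger_gap":0}, {"finger_gap":0}, {"finger_gap":0}, {"finger_gap":0}]';python3 -m crank '[{"finger_gap":0}, {"finger_gap":0}, {"finger_gap":0}]'
```

```text
time: 7.15
position: [0.5174, 0.3467, 0.0287]
tool_rot: [-3.142, 0.0, -2.628]
ft_force: [-0.2, -0.9, -0.1]
gripper_width: 0.0212
gripper_force: 0.5
time: 7.4
position: [0.5173, 0.3466, 0.0287]
tool_rot: [-3.142, 0.0, -2.629]
ft_force: [0.9, 0.2, 0.3]
gripper_width: 0.0199
gripper_force: 30.0
```

```bash
python3 -m crank '[{"finger_gap":0, "tz":-0.2}, {"finger_gap":0, "tz":-0.4}, {"finger_gap":0, "tz":-0.4}, {"finger_gap":0, "tz":-0.4}, {"finger_gap":0}]'; python3 - <<'E'
from h import *
print(proj("side",[[.635,.0092,.087],[.635,.0092,.073],[.629,.0094,.073]]))
s=bot.snapshot("side")[145:185,255:320]; cv2.imwrite("pics/crop4.png",cv2.resize(s,None,fx=10,fy=10,interpolation=cv2.INTER_CUBIC)[:,:,::-1])
E
python3 to.py .635 .0092 .135
```

```text
time: 7.82
position: [0.5204, 0.3486, 0.1773]
tool_rot: [3.139, 0.012, -2.629]
ft_force: [1.7, 0.8, -0.2]
gripper_width: 0.0197
gripper_force: 30.0
[[281.12071086 158.45641641]
 [281.16319119 162.5106894 ]
 [282.73058175 162.82391691]]
t 7.8667 pos [0.5192 0.348  0.1733] rot [ 3.14   0.008 -2.629] F [-0.2  0.9 -2.5] grip 0.01971698480349152 29.954910641536117 q7 1.51
tool delta [ 0.0657 -0.3521  0.0372]
```

View pics/crop4.png

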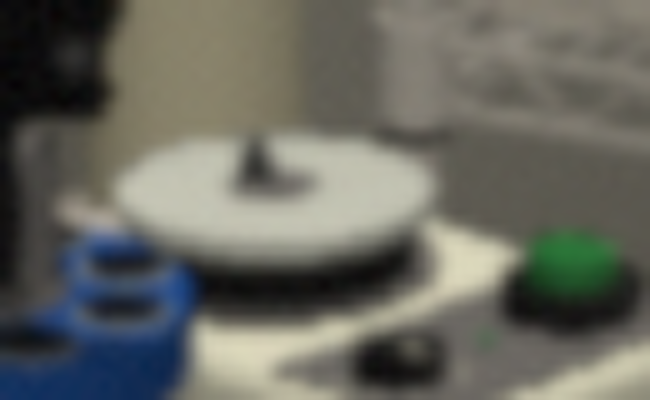

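Converted, 0.0072 m is 0.072, -0.039 m is -0.39.

```bash
python3 -m crank '[{"finger_gap":0, "tx":0.072, "ty":-0.39}, {"finger_gap":0, "tx":0.072, "ty":-0.39}, {"finger_gap":0, "tx":0.072, "ty":-0.39}, {"finger_gap":0, "tx":0.072, "ty":-0.39}, {"finger_gap":0, "tx":0.072, "ty":-0.39}, {"finger_gap":0, "tx":0.072, "ty":-0.39}, {"finger_gap":0, "tx":0.072, "ty":-0.39}, {"finger_gap":0, "tx":0.072, "ty":-0.39}, {"finger_gap":0, "tx":0.072, "ty":-0.39}, {"finger_gap":0}]'; python3 -m crank '[{"finger_gap":0}, {"finger_gap":0, "tz":0.3}, {"finger_gap":0}, {"finger_gap":0}]' >/dev/null; python3 to.py .636 .009 .1307
```

```text
time: 8.7
position: [0.6335, -0.0018, 0.1674]
tool_rot: [-3.137, -0.003, -2.639]
ft_force: [0.2, -1.6, -1.8]
gripper_width: 0.0199
gripper_force: 30.0
t 9.0333 pos [0.6314 0.0106 0.1366] rot [ 3.139 -0.004 -2.627] F [ 0.   0.3 -1.1] grip 0.01977453217525515 29.954753648489714 q7 2.14
tool delta [-0.0033 -0.0037  0.0058]
```

```bash
python3 -m crank '[{"finger_gap":0, "tx":-0.033, "ty":-0.037, "tz":0.06}, {"finger_gap":0, "tz":0.1}, {"finger_gap":0}]' >/dev/null; python3 to.py .636 .009 .11; for i in 1 2 3 4; do python3 -m crank '[{"finger_gap":0, "tz":0.02}, {"finger_gap":0}]' | egrep 'pos|ft'; done
```

```text
t 9.2833 pos [0.6373 0.0078 0.121 ] rot [ 3.141e+00 -2.000e-03 -2.628e+00] F [ 0.1  0.2 -2. ] grip 0.019945199445624992 29.95467840693891 q7 2.15
tool delta [0.0005 0.0017 0.011 ]
position: [0.6377, 0.0075, 0.1204]
ft_force: [0.1, 0.1, -1.6]
position: [0.6378, 0.0075, 0.1185]
ft_force: [-0.2, -0.0, -1.9]
position: [0.6377, 0.0075, 0.1163]
ft_force: [-0.2, -0.5, -2.6]
position: [0.6376, 0.0075, 0.1142]
ft_force: [-0.6, 0.1, -1.8]
```

```bash
for i in 1 2 3 4; do python3 -m crank '[{"finger_gap":0, "tz":0.02}, {"finger_gap":0}]' | egrep 'pos|ft'; done
```

```text
position: [0.6376, 0.0075, 0.1121]
ft_force: [-0.5, -0.7, -1.5]
position: [0.6376, 0.0075, 0.1102]
ft_force: [-0.3, 0.4, -2.5]
position: [0.6376, 0.0075, 0.1082]
ft_force: [-0.1, -0.1, -1.4]
position: [0.6376, 0.0075, 0.1061]
ft_force: [0.9, -1.2, -2.4]
```

```bash
for i in 1 2 3 4 5; do python3 -m crank '[{"finger_gap":0, "tz":0.02}, {"finger_gap":0}]' | egrep 'pos|ft|width'; done
```

```text
position: [0.6376, 0.0075, 0.1042]
ft_force: [-0.6, -0.6, -1.6]
gripper_width: 0.0197
position: [0.6376, 0.0075, 0.1022]
ft_force: [0.5, -0.5, -1.6]
gripper_width: 0.02
position: [0.6379, 0.0075, 0.1006]
ft_force: [-1.4, 0.4, 2.9]
gripper_width: 0.02
position: [0.6379, 0.0074, 0.0987]
ft_force: [-1.6, 0.4, 4.6]
gripper_width: 0.02
position: [0.6379, 0.0075, 0.0968]
ft_force: [-3.0, -0.1, 6.3]
gripper_width: 0.0201
```

Contact came at about 0.1015, which is the lying-flat height, and the deck spring is now giving. I'll press to the stop.

```bash
for i in 1 2; do python3 -m crank '[{"finger_gap":0, "tz":0.01}, {"finger_gap":0}]' | egrep 'pos|ft|width'; done; python3 -m crank '[{"finger_gap":0, "tz":0.01}, {"finger_gap":0}, {"finger_gap":0}, {"finger_gap":0}]'
```

```text
position: [0.6379, 0.0075, 0.096]
ft_force: [-3.1, -0.2, 7.5]
gripper_width: 0.0198
position: [0.638, 0.0075, 0.0956]
ft_force: [-4.0, -0.2, 10.5]
gripper_width: 0.0197
time: 12.12
position: [0.638, 0.0075, 0.0955]
tool_rot: [3.141, 0.001, -2.629]
ft_force: [-8.2, 0.3, 18.2]
gripper_width: 0.0198
gripper_force: 30.0
```

```bash
python3 -m crank '[{"finger_gap":0}, {"finger_gap":0}, {"finger_gap":0}, {"finger_gap":0}, {"finger_gap":0}, {"finger_gap":0}]'; python3 - <<'E'
from h import *
s=bot.snapshot("side")[120:195,235:335]; cv2.imwrite("pics/crop5.png",cv2.resize(s,None,fx=7,fy=7,interpolation=cv2.INTER_CUBIC)[:,:,::-1])
E
```

```text
time: 12.62
position: [0.6381, 0.0074, 0.0956]
tool_rot: [3.141, 0.001, -2.629]
ft_force: [-7.9, 0.1, 17.9]
gripper_width: 0.0196
gripper_force: 30.0
```

View pics/crop5.png

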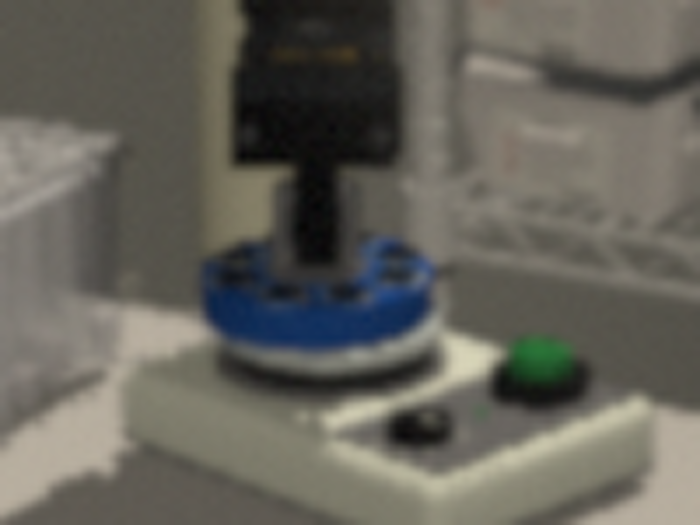

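The head lies flat on the lowered deck, around (320,320) in the crop. It is held by the gripper, and the button is up.

```bash
python3 -c "
from station import bot
print(bot.finish_job())"
```

```text
the job is handed in; nothing more can be done
None
```

I pressed the green button fully down and it came back up; the vial head then dropped straight over the drive pin without any sliding, lies flat, and was handed in still gripped and pressed to the deck's stop at about 18 N.

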